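# Spring check of the bench tweezers on the gap gauge

## Task

We are checking the spring of the bench tweezers. Slide the gap gauge's carriage by its black grip until the middle pair of lines lies under the tweezer tips, then squeeze the blades until the left tip stands over the left line and the right tip over the right line of that pair, without ever pinching the tips together. Finish while still squeezing, holding that gap steady so that I can take the reading, and leave the things lying around where they are.

Things in the scene. Friction and masses are not known exactly. Their poses are not given: they have to be found in the camera images.
- bench_tweezers: Steel tweezers, tail clamped in a low fixed stand (foot 74 x 62 mm, 75 mm high). Origin on the table below the hinges of the blades; z up; the blades reach level along its -x, roughly towards the robot; +y is the left blade's side. Each blade swings level on its own hinge, 5 mm either side of the axis, sprung with 4 N m/rad: it opens again when let go, and an off-centre squeeze shifts both tips
- squeeze_point (a point): Fixed point midway between the blades' flat ribbed grip zones, 62 mm above the table, 79 mm from the stand's origin along -x. The zones are 38 mm long (x), 16 mm high (54 to 70 mm above the table), 37 mm wide over the outsides when open, about 25 mm at the marked gap (then about 4 N on each finger). Squeeze from above, closing along y. The tips move 1.6 times as far as the zones
- left_tip (a point): Underside of the thin dark-coated bent-down tip (3 mm thick) of the left (+y) blade, 35 mm above the table, 125.5 mm from the stand's origin along -x. Open, the tips are 34 mm apart; squeezing brings them together and hardly moves them along x (0.5 mm)
- right_tip (a point): The same point of the right (-y) blade's tip
- gauge: Gap gauge: fixed track 190 x 50 x 20 mm in line with the tweezers below their tips, axes as theirs; origin under its middle. The carriage slides along x (95 mm travel, about 2 N friction, stays where left); a flat plate 64 x 48 mm on it, top 32 mm above the table, has three pairs of dark lines in a row, 19 mm from pair to pair: 24 mm apart nearest the grip, then 16 mm, then 8 mm
- middle_pair (a point): Midpoint of the middle pair of lines (16 mm apart) on the carriage's plate, 32 mm above the table; moves with the carriage. Each line is 12 mm long (along x) and 2 mm wide
- left_line (a point): Middle of the left (+y) line of the middle pair, on the plate's top; x along the line, y across it
- right_line (a point): Middle of the right (-y) line of the middle pair; same axes
- grip (a point): Middle of the carriage's upright black grip, a block 24 (x) x 12 (y) x 28 mm, its top 59 mm above the table, on the carriage's end away from the stand, 43 mm from the middle pair; this point is 48 mm above the table. Pinch it from above across y
- kitchen_roll: White paper-towel roll standing on the table to the right of the work, 113 mm across, 226 mm high, fixed: an obstacle to pass above or round; origin under its centre
- gem_cup: Bystander: small light-blue cup, 42 mm across, 19 mm high; origin under its centre
- jar: Bystander: pigment jar with white ribbed cap, 38 mm across, 57 mm high; origin under its centre
- dropper: Bystander: black dropper bottle, 33 mm across, 90 mm high; origin under its centre
- dish: Bystander: flat dark dish with grains, 90 x 82 mm, 12 mm high; origin under its centre
- tape: Bystander: roll of masking tape lying flat, 104 mm across, 25 mm high; origin under its centre
- pen: Bystander: white and green marker lying flat, 135 mm long; origin under its centre

How it is judged (in metres and radians):
On the way, in this order (a step that is already met when the one before it is completed fails the run):
1. the carriage is slid so that the middle pair of lines lies under the tips (within 5 mm along the track) (x of middle_pair in the frame of bench_tweezers between -0.1305 and -0.1205 m), for 0.2 s.
2. both tips stand over their lines of the middle pair, squeezed by the fingers (y of left_tip in the frame of left_line between -0.0025 and 0.0025 m and x of left_tip in the frame of left_line between -0.006 and 0.006 m and y of right_tip in the frame of right_line between -0.0025 and 0.0025 m and x of right_tip in the frame of right_line between -0.006 and 0.006 m and contact force between bench_tweezers and the fingers above 2 N), for 0.5 s.
At the end, for the whole second after the job is handed in: The fingers are still squeezing the tweezers (more than 2 N), each tip stands over its own line of the middle pair (within 2.5 mm across the line and 6 mm along it), and the middle pair lies under the tips' place (within 5 mm along the track), steadily through the last second (all of step 1 and all of step 2); the arm keeps its last pose, push and grip.
It fails at once if the tips are pinched together (closer than 5 mm) (distance between left_tip and right_tip below 0.005 m).
It fails at once if a bystander is pushed more than 20 mm from its place (distance of any of gem_cup, jar, dropper, dish, tape, pen from where it was at the start of the episode above 0.02 m).
It also fails if it takes over 51 s, if anything falls off the work surface, if the arm or the gripper's body presses on something with over 40 N, if the wrist force passes 120 N, or if a joint passes its speed limit or range.

## Robot

A 6-joint arm with a two-finger parallel gripper is mounted at the origin on a cart in front of the work surface, level with it; the furniture and walls round the work are solid. World frame = base frame: x ahead of the robot, y to its left, z up, the work surface at z = 0. Lengths are in m, angles in degrees, forces in N, time in s.
With the tool pointing down it reaches from about 0.25 to 0.725 m from the base axis. Payload 9.7 kg.
Tool frame: the origin (TCP) lies between the finger pads; the fingertips stand 25 mm ahead of it and the grasp point (between the pads) lies 6 mm ahead of it; z points along the fingers, y is the line along which they close (so a half turn about z gives the same grasp; the last joint's range is limited). The gripper opens to 85 mm and grips with 20 to 120 N. Pads are 22 mm wide; open, the fingers measure 114 mm over their backs; the gripper's body (76 mm by 85 mm) begins 54 mm behind the grasp point. The pads swing forward as they close: fully open they stand 13 mm farther back than shut.
Start: joints at [66.291, 4.979, 10.078, 95.1, 0, 90], TCP at [0.221, 0.504, 0.256] pointing down, gripper open.
Joint ranges: [-179.16, 179.16], [-48.56, 103.87], [-65.8, 70.77], [-126.05, 130.52], [-82.76, 87.17], [-180, 180]. Speed limits (degrees/s): [127.2, 127.2, 147.25, 180, 180, 180].

## Interface

Orientations are given as [roll, pitch, yaw] about the fixed x, y, z axes, in that order (R = Rz(yaw) Ry(pitch) Rx(roll)).
In Python, from workcell import bot gives the robot as it stands.
- The arm moves only by the tool move_tool, called after "Emit:" by a JSON object that holds its "op" and its "data". Schema: {"type":"object","properties":{"rows":{"type":"string"},"grip_force":{"type":"number"},"only":{"type":"string"},"quiet":{"type":"boolean"},"lines":{"type":"string"}},"required":["rows"],"additionalProperties":false}. rows is a string of 1 to 5 rows, one to a line, with the numbers parted by spaces; each row has 5 numbers: dx, dy, dz in m, then a turn about the tool's z in degrees, then the finger opening in m; each row is the pose to reach, as a shift and turn from the pose commanded when the call began, along the tool's axes at that moment; what a row does not reach only later rows make up. A row lasts 1/12 s, in which the tool goes at most 0.0417 m and 7.16 degrees, less where a joint would pass 70% of its speed; a pose out of reach is approached as far as the arm can. The fingers move at their own pace and stop on an object; grip_force is the grip in N (left out, the last holds). Time passes only in rows, so rows that do not move let the fingers close. The tool returns the time, the measured TCP pose, the force, the opening and the grip force at its end. only (a regular expression) keeps the lines of the reply that match it, lines (a string "A,B") keeps lines A to B, and quiet returns only ok. Input that does not fit is refused with a message, and nothing moves.
- bot.get_obs(): the state, without advancing time (a new reading comes with each control period).
- bot.camera(name): name is "scene" or "top" or "wrist"; returns the picture (400x640x3 uint8, blue, green, red); there is no depth.
- bot.camera_info(name): a dict with "mtx" (3x3 intrinsics, pixels), "extrinsics" (4x4, takes a point from camera to world coordinates). Camera axes: x right, y down, z forward; pixel columns grow to the right and rows downward; lengths in m; the calibration is good to about 2 mm. A picture is of the moment at which its call begins: read the wrist's pose just before it. camera_info takes no time and is no camera call; for the wrist camera it gives the pose at the moment of the call.
- bot.job_done(): hands the job in; it is judged then, once.
The state is a dict: "time": time; "q": joint angles; "qd": joint speeds; "joint_efforts": joint torques, N m; "ee_pos": TCP position; "tcp_rot": TCP orientation; "wrist_force": force on the tool from outside, world axes, zero at the start; "torque": the same for the moment, N m; "opening": finger opening in m; "grasp_force": force on a finger pad.
Only numpy, scipy, OpenCV 4.12 (cv2) and the standard library are available. Lean on these libraries where they do the work, as an engineer would, in place of code of your own. Each camera call takes 0.05 s, during which the arm holds its last target. There are 200 camera calls.

## Working session

There is one attempt and no reset: what is moved stays moved. The work goes in short steps, Python scripts to look and compute and a tool call to move; the robot and the scene stay as the last step left them, time stands still between calls to the robot, and variables do not carry over. Pictures are saved under pics/ and viewed, at most 10 in all, crops included, and the job is handed in when it is done.

```bash
ls; mkdir -p pics
```

Run:
```python
from workcell import bot
import cv2
for n in("scene","top"):
    im=bot.camera(n);cv2.imwrite(f"pics/{n}0.png",im);i=bot.camera_info(n);print(n,i["mtx"],i["extrinsics"])
o=bot.get_obs();print(o)
```

```text
pics
workcell.py
scene [[366.10982365   0.         323.99452913]
 [  0.         366.10982365 197.97476796]
 [  0.           0.           1.        ]] [[ 0.86756579 -0.28109861  0.41025989  0.24207082]
 [-0.49732039 -0.48800138  0.71730543 -0.50803245]
 [-0.00142617 -0.82634026 -0.56316938  0.5768629 ]
 [ 0.          0.          0.          1.        ]]
top [[396.3707607    0.         319.75255   ]
 [  0.         396.3707607  203.98427788]
 [  0.           0.           1.        ]] [[-0.00729995 -0.99008656  0.14026875  0.45537001]
 [-0.99959805  0.01106784  0.02610066  0.11251717]
 [-0.02739438 -0.14002183 -0.98976938  0.91789626]
 [ 0.          0.          0.          1.        ]]
{'time': 0.1, 'q': array([6.62900043e+01, 5.00989664e+00, 1.00396048e+01, 9.50993825e+01,
       1.16516361e-04, 9.00015880e+01]), 'qd': array([0.01672105, 0.034704  , 0.17291329, 0.02647875, 0.01076824,
       0.10150961]), 'joint_efforts': array([-2.04070311e-04, -5.21562517e+01,  4.65654588e+01,  1.58984133e-02,
       -2.43826344e-05, -1.86707354e-05]), 'ee_pos': array([0.22109113, 0.50342233, 0.25564072]), 'tcp_rot': array([-1.79930326e+02, -1.14585134e-04,  1.56288416e+02]), 'wrist_force': array([-0.38435153, -0.98885953, -0.14200058]), 'torque': array([ 0.06931402,  0.05878127, -0.06823863]), 'grasp_force': 0.0, 'opening': 0.08539563836759057}
```

View pics/top0.png

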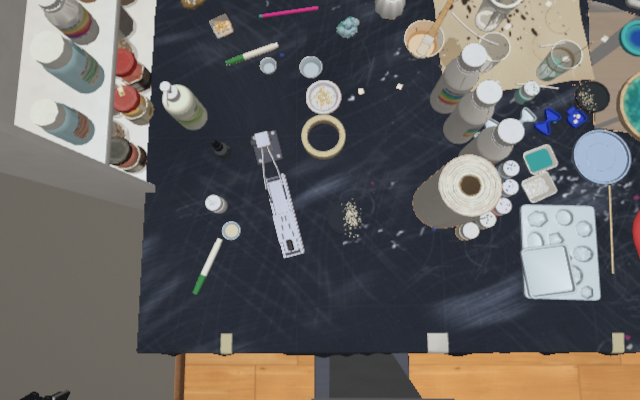

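View pics/scene0.png

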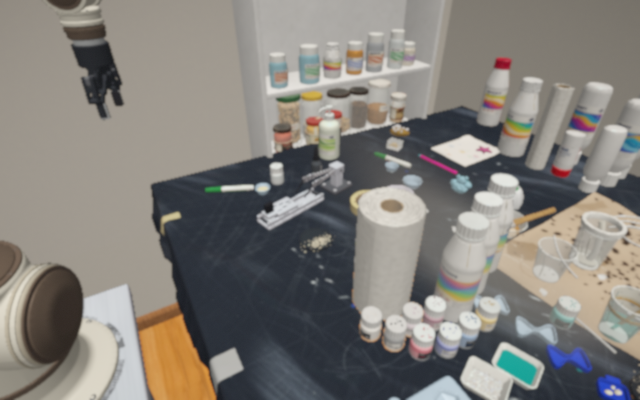

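The top view shows the gauge from (278,178) to (292,255), with the black grip near (290,245), the stand near (266,147), and the tips near (270,178). I'll enlarge this area.

Run:
```python
import cv2
im=cv2.imread("pics/top0.png")[120:265,190:350]
cv2.imwrite("pics/top0c.png",cv2.resize(im,None,fx=4,fy=4,interpolation=cv2.INTER_CUBIC))
```

```text
(no output)
```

View pics/top0c.png

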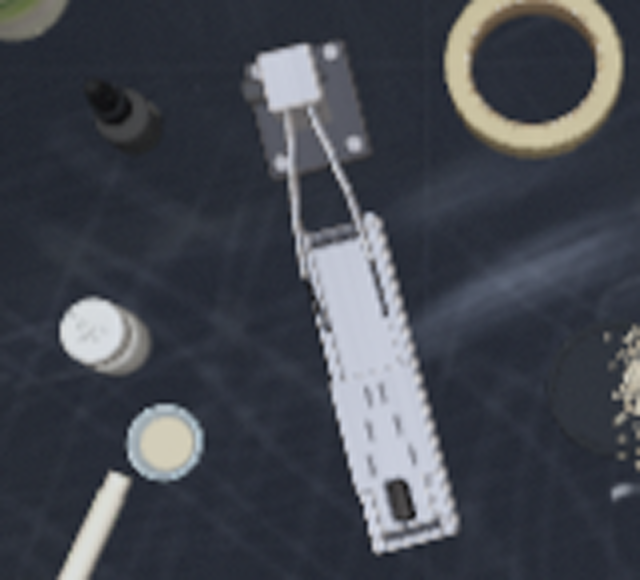

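Create h.py:
```python
import numpy as np
from workcell import bot
def ray(info,uv,z):
    K=np.array(info["mtx"]);E=np.array(info["extrinsics"])
    d=E[:3,:3]@np.linalg.solve(K,[uv[0],uv[1],1.]);o=E[:3,3]
    return o+d*(z-o[2])/d[2]
def crop(u,v):return (190+(u+.5)/4-.5,120+(v+.5)/4-.5)
```

Run:
```python
from h import *
i=bot.camera_info("top")
for n,u,v,z in [("grip",399,492,.059),("m_l",371,428,.032),("m_r",402,425,.032),("n_l",372,458,.032),("n_r",413,455,.032),("trBL",375,550,.02),("trBR",457,530,.02),("trTR",374,214,.02),("cap",290,78,.075),("s1",330,52,.008),("s2",355,145,.008),("s3",280,163,.008),("tipL",304,275,.04),("jar",93,332,.057),("cup",165,443,.019),("drop",95,95,.09),("tape",533,70,.025),("pen",118,478,.01)]:
    print(n,ray(i,crop(u,v),z).round(4))
```

```text
grip [0.4934 0.2015 0.059 ]
m_l [0.5305 0.2202 0.032 ]
m_r [0.532  0.2028 0.032 ]
n_l [0.5137 0.2196 0.032 ]
n_r [0.5151 0.1966 0.032 ]
trBL [0.4627 0.219  0.02  ]
trBR [0.4735 0.1728 0.02  ]
trTR [0.6559 0.2207 0.02  ]
cap [0.7209 0.261  0.075 ]
s1 [0.7577 0.249  0.008 ]
s2 [0.7004 0.2336 0.008 ]
s3 [0.6901 0.2781 0.008 ]
tipL [0.6168 0.2577 0.04  ]
jar [0.5831 0.3717 0.057 ]
cup [0.5242 0.3397 0.019 ]
drop [0.7083 0.3647 0.09  ]
tape [0.7392 0.1276 0.025 ]
pen [0.5049 0.3687 0.01  ]
```

Add to h.py:
```python
from scipy.spatial.transform import Rotation as R
def delta(target,yaw=None):
    o=bot.get_obs();r=R.from_euler("xyz",o["tcp_rot"],degrees=True)
    d=r.inv().apply(np.array(target)-o["ee_pos"])
    print("t",round(o["time"],2),"pos",o["ee_pos"].round(4),"rot",o["tcp_rot"].round(2),"q",np.round(o["q"],1),"tool delta",d.round(4), "dist",np.linalg.norm(d).round(4), "turn", None if yaw is None else ((o["tcp_rot"][2]-yaw+180)%360-180).round(2))
```

```bash
python3 -c "
from h import *
delta([.48,.23,.256],-165.3)"
```

```text
t 0.1 pos [0.2211 0.5034 0.2556] rot [-179.93   -0.    156.29] q [66.3  5.  10.  95.1  0.  90. ] tool delta [-3.470e-01 -1.462e-01 -2.000e-04] dist 0.3766 turn -38.41
```

Emit:
{"op": "move_tool", "data": {"rows": "0 0 0 -7 0.085\n0 0 0 -14 0.085"}}

```text
time: 0.27
ee_pos: [0.2211, 0.5035, 0.2558]
tcp_rot: [-180.0, -0.0, 170.6]
wrist_force: [0.6, -1.0, 0.0]
opening: 0.0848
grasp_force: 0.0
```

```bash
python3 -c "
from h import *
delta([.48,.23,.256],-165.3)"
```

```text
t 0.27 pos [0.2211 0.5035 0.2558] rot [-1.7995e+02 -1.0000e-02  1.7059e+02] q [66.3  5.  10.  95.1  0.  75.7] tool delta [-0.3001 -0.2274 -0.    ] dist 0.3766 turn -24.11
```

Emit:
{"op": "move_tool", "data": {"rows": "-0.032 -0.024 0 -6 0.085\n-0.064 -0.048 0 -12 0.085\n-0.096 -0.072 0 -18 0.085\n-0.128 -0.096 0 -24 0.085\n-0.16 -0.12 0 -24.1 0.085"}}

```text
time: 0.68
ee_pos: [0.3594, 0.3568, 0.256]
tcp_rot: [-180.0, -0.0, -165.2]
wrist_force: [1.0, 0.7, -0.3]
opening: 0.0848
grasp_force: 0.0
```

```bash
python3 -c "
from h import *
delta([.48,.23,.256],-165.3)"
```

```text
t 0.68 pos [0.3594 0.3568 0.256 ] rot [-1.7999e+02 -2.0000e-02 -1.6520e+02] q [44.8 -1.   3.9 94.9 -0.  30. ] tool delta [-0.0842 -0.1534 -0.    ] dist 0.175 turn 0.1
```

Emit:
{"op": "move_tool", "data": {"rows": "-0.017 -0.031 0 0 0.085\n-0.034 -0.061 0 0 0.085\n-0.05 -0.092 0 0 0.085\n-0.067 -0.123 0 0 0.085\n-0.084 -0.153 0 0 0.085"}}

```text
time: 1.1
ee_pos: [0.4789, 0.2293, 0.2561]
tcp_rot: [-180.0, -0.0, -165.6]
wrist_force: [0.1, 1.2, -0.1]
opening: 0.0845
grasp_force: 0.0
```

Emit:
{"op": "move_tool", "data": {"rows": "0 0 0 0 0.085\n0 0 0 0 0.085"}}

```text
time: 1.27
ee_pos: [0.4788, 0.2296, 0.2556]
tcp_rot: [-180.0, -0.1, -165.8]
wrist_force: [-1.1, 0.0, 0.2]
opening: 0.0848
grasp_force: 0.0
```

Run:
```python
from h import *
import cv2
delta([.49,.2,.15],-165.3)
i=bot.camera_info("wrist");im=bot.camera("wrist");cv2.imwrite("pics/w1.png",im)
np.savez("w1.npz",mtx=i["mtx"],extrinsics=i["extrinsics"]);print(i)
```

```text
t 1.27 pos [0.4788 0.2296 0.2556] rot [-1.7999e+02 -7.0000e-02 -1.6579e+02] q [25.6  2.4  7.3 95.   0.  11.4] tool delta [-0.0037 -0.0314  0.1056] dist 0.1103 turn -0.49
{'mtx': array([[323.92564475,   0.        , 318.05770857],
       [  0.        , 323.92564475, 198.47905912],
       [  0.        ,   0.        ,   1.        ]]), 'extrinsics': array([[-2.45922986e-01,  9.33070833e-01,  2.62489438e-01,
         4.12492374e-01],
       [ 9.69289095e-01,  2.36938007e-01,  6.58713154e-02,
         2.12771287e-01],
       [-7.31121184e-04,  2.70627421e-01, -9.62683886e-01,
         3.73484466e-01],
       [ 0.00000000e+00,  0.00000000e+00,  0.00000000e+00,
         1.00000000e+00]])}
```

View pics/w1.png

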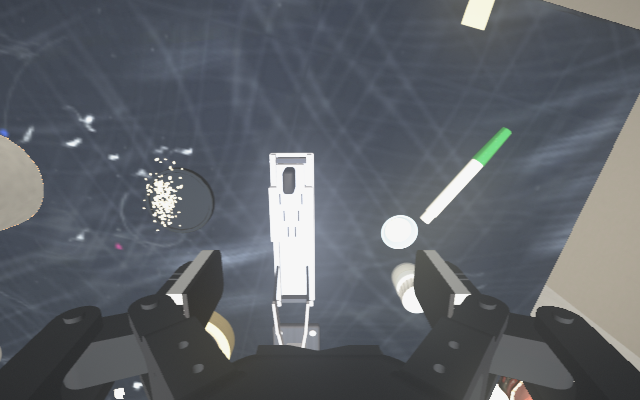

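The wrist view shows the grip at (289,180), the lines at about (285–300, 197–236), the tips near (277,301) and (312,303), and the blades running down to the stand. I'll zoom in.

Run:
```python
import cv2
im=cv2.imread("pics/w1.png")[145:355,245:345]
im=cv2.resize(im,None,fx=4,fy=4,interpolation=cv2.INTER_CUBIC)
import numpy as np
im=np.hstack([im[:440],im[400:]])
cv2.imwrite("pics/w1c.png",im)
```

```text
(no output)
```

View pics/w1c.png

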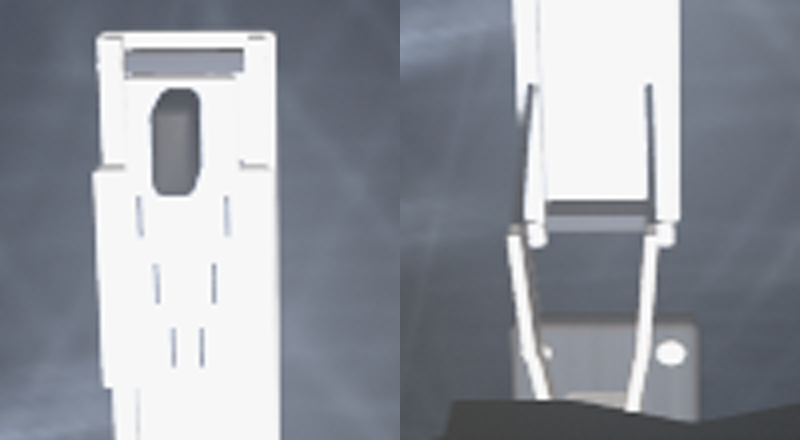

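Run:
```python
from h import *
i=np.load("w1.npz")
c=lambda u,v:(245+(u+.5)/4-.5,145+(v+.5)/4-.5)
a=np.radians(14.7);ax=np.array([np.cos(a),np.sin(a)]);ay=np.array([-ax[1],ax[0]])
for n,u,v,z in [("gripNearBot",176,90,.032),("gripFarTop",176,194,.059),("gripTopL",152,150,.059),("gripTopR",199,150,.059),("m_l",214,283,.032),("m_r",157,283,.032),("n_l",226,216,.032),("n_r",140,216,.032),("f_l",202,348,.032),("f_r",174,348,.032),("tipR",132,485,.035),("tipL",249,485,.035),("trR0",97,32,.02),("trL0",277,32,.02),("trRend",128,640,.02),("trLend",270,640,.02),("zoneR",113,636,.07),("zoneL",253,636,.07),("screwL",270,753,.008)]:
    p=ray(i,c(u,v),z);print(n,p.round(4),"axis",round(p[:2]@ax,4),round(p[:2]@ay,4))
```

```text
gripNearBot [0.4797 0.1972 0.032 ] axis 0.514 0.069
gripFarTop [0.5001 0.2043 0.059 ] axis 0.5356 0.0707
gripTopL [0.4905 0.196  0.059 ] axis 0.5242 0.0651
gripTopR [0.4877 0.2073 0.059 ] axis 0.5243 0.0768
m_l [0.53   0.2195 0.032 ] axis 0.5683 0.0778
m_r [0.5339 0.2041 0.032 ] axis 0.5682 0.062
n_l [0.5103 0.2182 0.032 ] axis 0.549 0.0816
n_r [0.5161 0.1954 0.032 ] axis 0.5488 0.058
f_l [0.5496 0.2206 0.032 ] axis 0.5876 0.0739
f_r [0.5515 0.213  0.032 ] axis 0.5875 0.066
tipR [0.5945 0.2106 0.035 ] axis 0.6285 0.0528
tipL [0.5862 0.2433 0.035 ] axis 0.6287 0.0866
trR0 [0.4717 0.1722 0.02  ] axis 0.5 0.0469
trL0 [0.4597 0.2198 0.02  ] axis 0.5004 0.0959
trRend [0.6551 0.2207 0.02  ] axis 0.6896 0.0472
trLend [0.6441 0.2636 0.02  ] axis 0.69 0.0915
zoneR [0.6205 0.2154 0.07  ] axis 0.6549 0.0509
zoneL [0.6113 0.2517 0.07  ] axis 0.6552 0.0884
screwL [0.6936 0.2757 0.008 ] axis 0.7409 0.0907
```

Add to h.py:
```python
a=np.radians(14.7);ax=np.array([np.cos(a),np.sin(a)]);ay=np.array([-ax[1],ax[0]])
def W(s,t,z):
    p=s*ax+t*ay;return [p[0],p[1],z]
def st():
    o=bot.get_obs();p=o["ee_pos"];print("axis",(p[:2]@ax).round(4),(p[:2]@ay).round(4),p[2].round(4))
```

```bash
python3 -c "
from h import *
delta(W(.5253,.07,.064),-165.3);st()"
```

```text
t 1.32 pos [0.4781 0.2305 0.2558] rot [ 1.800e+02 -6.000e-02 -1.657e+02] q [25.7  2.4  7.3 95.   0.  11.4] tool delta [-0.0048 -0.0316  0.1918] dist 0.1944 turn -0.4
axis 0.521 0.1016 0.2558
```

Emit:
{"op": "move_tool", "data": {"rows": "-0.002 -0.016 0.03 -0.4 0.04\n-0.005 -0.032 0.06 -0.4 0.04\n-0.005 -0.032 0.095 -0.4 0.04\n-0.005 -0.032 0.13 -0.4 0.04\n-0.005 -0.032 0.13 -0.4 0.04"}}

```text
time: 1.73
ee_pos: [0.487, 0.2008, 0.1194]
tcp_rot: [-179.9, -0.6, -165.1]
wrist_force: [-1.0, -0.3, -0.6]
opening: 0.0401
grasp_force: 0.0
```

Emit:
{"op": "move_tool", "data": {"rows": "0 0 0 0 0.04"}}

```text
time: 1.82
ee_pos: [0.4893, 0.2017, 0.1255]
tcp_rot: [-180.0, -0.2, -165.1]
wrist_force: [0.1, -0.6, 0.9]
opening: 0.0399
grasp_force: 0.0
```

```bash
python3 -c "
from h import *
delta(W(.5253,.07,.064),-165.3);st();delta(W(.5253,.07,.064),-165.3)"
```

```text
t 1.82 pos [0.4893 0.2017 0.1255] rot [-179.98   -0.19 -165.13] q [22.4  1.8 -7.7 80.7  0.   7.5] tool delta [-0.0011 -0.001   0.0615] dist 0.0616 turn 0.17
axis 0.5244 0.071 0.1255
t 1.82 pos [0.4893 0.2017 0.1255] rot [-179.98   -0.19 -165.13] q [22.4  1.8 -7.7 80.7  0.   7.5] tool delta [-0.0011 -0.001   0.0615] dist 0.0616 turn 0.17
```

Emit:
{"op": "move_tool", "data": {"rows": "0 -0.001 0.03 0 0.04\n0 -0.001 0.05 0 0.04\n0 -0.001 0.061 0 0.04\n0 -0.001 0.061 0 0.04\n0 -0.001 0.061 0 0.03", "grip_force": 20}}

```text
time: 2.23
ee_pos: [0.4916, 0.2009, 0.0672]
tcp_rot: [180.0, 0.1, -165.2]
wrist_force: [0.1, -0.0, 1.8]
opening: 0.0301
grasp_force: 0.0
```

Emit:
{"op": "move_tool", "data": {"rows": "0 0 0 0 0.02\n0 0 0 0 0.01\n0 0 0 0 0.005\n0 0 0 0 0.005\n0 0 0 0 0.005"}}

```text
time: 2.65
ee_pos: [0.4919, 0.2012, 0.0675]
tcp_rot: [179.9, 0.2, -165.2]
wrist_force: [-2.1, 3.1, 7.6]
opening: 0.0117
grasp_force: 22.0
```

```bash
python3 -c "
from h import *
delta(W(.5253+.0617,.07,.064),-165.3);st()"
```

```text
t 2.65 pos [0.4919 0.2012 0.0675] rot [ 179.91    0.18 -165.2 ] q [ 22.2   2.9 -13.   73.9   0.1   7.4] tool delta [-0.0601  0.0001  0.0037] dist 0.0602 turn 0.1
axis 0.5269 0.0698 0.0675
```

Emit:
{"op": "move_tool", "data": {"rows": "0 0 -0.003 0 0.005\n-0.015 0 -0.003 0 0.005\n-0.03 0 -0.003 0 0.005\n-0.045 0 -0.003 0 0.005\n-0.0605 0 -0.003 0 0.005"}}

```text
time: 3.07
ee_pos: [0.5491, 0.2159, 0.0677]
tcp_rot: [180.0, -0.1, -165.2]
wrist_force: [-4.1, 2.1, -4.1]
opening: 0.0114
grasp_force: 22.6
```

Emit:
{"op": "move_tool", "data": {"rows": "0 0 0 0 0.005\n0 0 0 0 0.005\n0 0 0 0 0.005"}}

```text
time: 3.32
ee_pos: [0.5488, 0.2158, 0.0677]
tcp_rot: [180.0, -0.1, -165.2]
wrist_force: [1.2, 4.3, -11.0]
opening: 0.0114
grasp_force: 21.8
```

Run:
```python
from h import *
import cv2
st()
i=bot.camera_info("wrist");im=bot.camera("wrist");cv2.imwrite("pics/w2.png",im)
np.savez("w2.npz",mtx=i["mtx"],extrinsics=i["extrinsics"])
cv2.imwrite("pics/w2c.png",cv2.resize(im[190:340,230:430],None,fx=4,fy=4,interpolation=cv2.INTER_CUBIC))
```

```text
axis 0.5856 0.0694 0.0677
```

View pics/w2c.png

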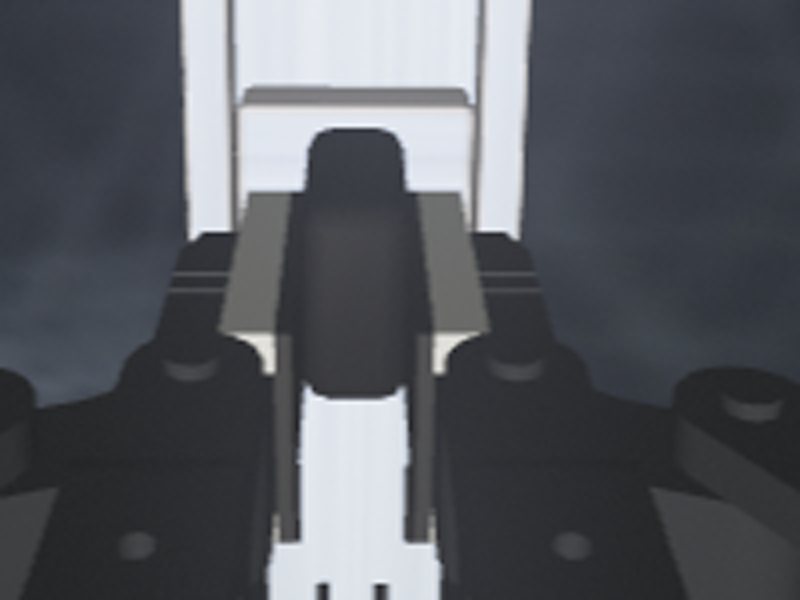

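The carriage grip is held between the pads. By reckoning, the carriage is about 3 mm short, so I'll add that, release, back off and check.

Emit:
{"op": "move_tool", "data": {"rows": "-0.003 0 0 0 0.005\n-0.003 0 0 0 0.005\n-0.003 0 0 0 0.005\n-0.003 0 0 0 0.02\n-0.003 0 0 0 0.03"}}

```text
time: 3.78
ee_pos: [0.553, 0.2162, 0.0696]
tcp_rot: [-180.0, 0.1, -165.2]
wrist_force: [-0.0, 0.5, -0.4]
opening: 0.0291
grasp_force: 0.0
```

Emit:
{"op": "move_tool", "data": {"rows": "0 0 0 0 0.04\n0 0 -0.03 0 0.04\n0.03 0 -0.06 0 0.04\n0.06 0 -0.09 0 0.04\n0.08 0 -0.12 0 0.05"}}

```text
time: 4.2
ee_pos: [0.4735, 0.1952, 0.1899]
tcp_rot: [-180.0, 0.0, -165.2]
wrist_force: [-0.0, 0.1, -0.5]
opening: 0.0495
grasp_force: 0.0
```

Emit:
{"op": "move_tool", "data": {"rows": "0 0 -0.04 0 0.085\n0.02 0 -0.06 0 0.085\n0.02 0 -0.06 0 0.085\n0.02 0 -0.06 0 0.085"}}

```text
time: 4.53
ee_pos: [0.4561, 0.1909, 0.2507]
tcp_rot: [180.0, 0.3, -165.2]
wrist_force: [0.1, 0.6, -1.4]
opening: 0.0852
grasp_force: 0.0
```

Run:
```python
from h import *
import cv2
st()
i=bot.camera_info("wrist");im=bot.camera("wrist");cv2.imwrite("pics/w3.png",im)
np.savez("w3.npz",mtx=i["mtx"],extrinsics=i["extrinsics"])
c=np.array([W(.58,.07,.032),W(.68,.07,.032)]);E=np.array(i["extrinsics"])
for p in c:
    q=i["mtx"]@(E[:3,:3].T@(p-E[:3,3]));print(q[:2]/q[2])
q=q[:2]/q[2]; u,v=int(q[0])-80,max(0,min(250,int(q[1])-115));print(u,v)
cv2.imwrite("pics/w3c.png",cv2.resize(im[v:v+150,u:u+160],None,fx=4,fy=4,interpolation=cv2.INTER_CUBIC))
```

```text
axis 0.4896 0.0689 0.2507
[318.98485646 251.7182286 ]
[318.75183677 326.83730007]
238 211
```

View pics/w3c.png

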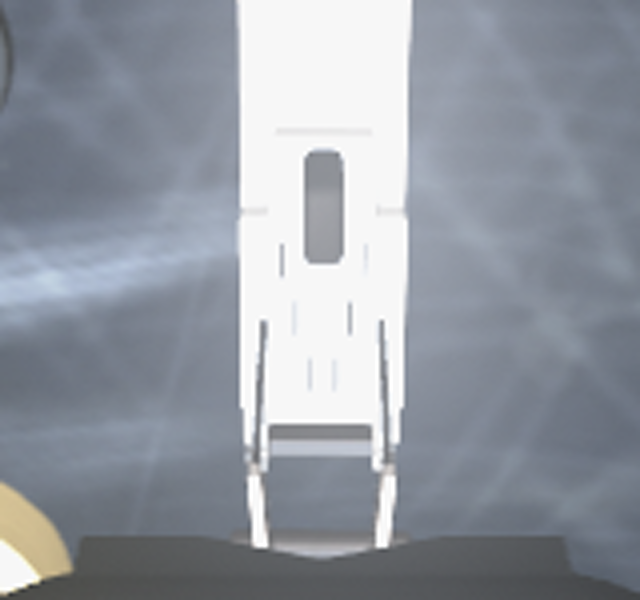

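Run:
```python
from h import *
i=np.load("w3.npz")
c=lambda u,v:(238+(u+.5)/4-.5,211+(v+.5)/4-.5)
for n,u,v,z in [("m_l",350,318,.032),("m_r",294,318,.032),("n_l",365,260,.032),("n_r",281,260,.032),("f_l",334,374,.032),("f_r",310,374,.032),("tipR",263,321,.035),("tipL",381,321,.035),("zoneR",252,470,.07),("zoneL",391,470,.07)]:
    p=ray(i,c(u,v),z);print(n,"axis",round(p[:2]@ax,4),round(p[:2]@ay,4))
delta(W(.6765,.07,.12),-165.3)
```

```text
m_l axis 0.6293 0.0774
m_r axis 0.6293 0.0609
n_l axis 0.6102 0.0816
n_r axis 0.6103 0.0572
f_l axis 0.6482 0.0727
f_r axis 0.6482 0.0656
tipR axis 0.6285 0.0519
tipL axis 0.6284 0.0863
zoneR axis 0.6523 0.0502
zoneL axis 0.6523 0.0879
t 4.58 pos [0.4561 0.1909 0.2489] rot [-1.8000e+02  1.3000e-01 -1.6521e+02] q [22.7 -2.9  1.3 94.  -0.   7.9] tool delta [-0.1866  0.0008  0.1293] dist 0.2271 turn 0.09
```

The middle pair is at axis 0.6293 m and the tips at about 0.630 m, so they are aligned lengthwise and sideways. Next I'll go to the squeeze point.

Emit:
{"op": "move_tool", "data": {"rows": "-0.04 0 0 0 0.06\n-0.08 0 0 0 0.06\n-0.12 0 0.02 0 0.06\n-0.16 0 0.05 0 0.06\n-0.187 0 0.08 0 0.06"}}

```text
time: 5.0
ee_pos: [0.6324, 0.2373, 0.1733]
tcp_rot: [-180.0, 0.0, -165.2]
wrist_force: [0.4, 0.6, 1.1]
opening: 0.0602
grasp_force: 0.0
```

Emit:
{"op": "move_tool", "data": {"rows": "0 0 0.02 0 0.06\n0 0 0.03 0 0.06\n0 0 0.03 0 0.06\n0 0 0.03 0 0.06"}}

```text
time: 5.33
ee_pos: [0.6293, 0.2367, 0.1454]
tcp_rot: [-180.0, -0.0, -165.2]
wrist_force: [0.3, -0.3, 0.9]
opening: 0.0601
grasp_force: 0.0
```

```bash
python3 -c "
from h import *
delta(W(.6765,.0693,.076),-165.3);st()"
```

```text
t 5.33 pos [0.6293 0.2367 0.1454] rot [-1.7999e+02 -5.0000e-02 -1.6521e+02] q [20.6 21.3 17.1 85.9 -0.   5.8] tool delta [-0.0078  0.0001  0.0694] dist 0.0698 turn 0.09
axis 0.6688 0.0692 0.1454
```

Emit:
{"op": "move_tool", "data": {"rows": "-0.008 0 0.02 0 0.06\n-0.008 0 0.04 0 0.06\n-0.008 0 0.055 0 0.06\n-0.008 0 0.068 0 0.06\n-0.008 0 0.068 0 0.05", "grip_force": 20}}

```text
time: 5.75
ee_pos: [0.6368, 0.2387, 0.0766]
tcp_rot: [-180.0, -0.1, -165.2]
wrist_force: [-0.8, -0.4, -0.6]
opening: 0.0506
grasp_force: 0.0
```

Emit:
{"op": "move_tool", "data": {"rows": "0 0 0 0 0.045\n0 0 0 0 0.042"}}

```text
time: 5.92
ee_pos: [0.6382, 0.2392, 0.0795]
tcp_rot: [180.0, 0.2, -165.2]
wrist_force: [-0.1, 0.1, -0.7]
opening: 0.0426
grasp_force: 0.0
```

```bash
python3 - <<'E'
from h import *
import cv2
delta(W(.6765,.0693,.076),-165.3);st()
i=bot.camera_info("wrist");im=bot.camera("wrist");cv2.imwrite("pics/w4.png",im)
np.savez("w4.npz",mtx=i["mtx"],extrinsics=i["extrinsics"])
cv2.imwrite("pics/w4c.png",cv2.resize(im[130:330,220:420],None,fx=3,fy=3,interpolation=cv2.INTER_CUBIC))
E
```

```text
t 5.92 pos [0.6382 0.2392 0.0795] rot [ 1.7999e+02  1.5000e-01 -1.6520e+02] q [20.5 23.  12.1 78.9 -0.   5.8] tool delta [ 0.0015 -0.0001  0.0035] dist 0.0038 turn 0.1
axis 0.678 0.0694 0.0795
```

View pics/w4c.png

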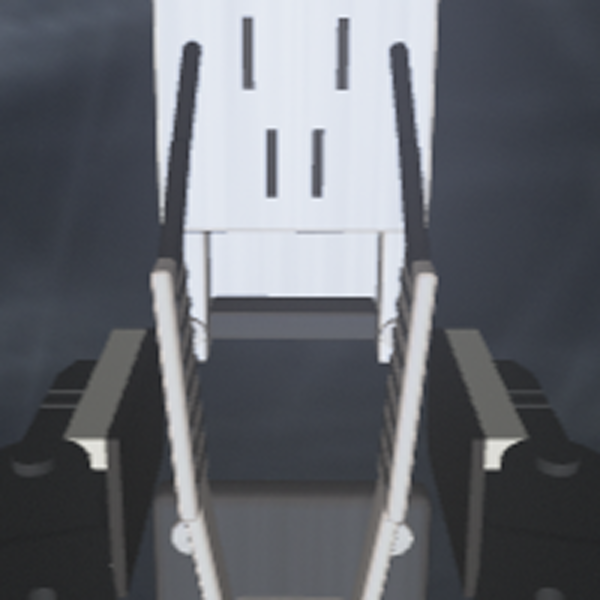

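The view shows the tips at (191,47) and (401,47), the middle lines at (248,53) and (343,53), and the pads evenly astride the blades. I'll close gradually under position control.

Emit:
{"op": "move_tool", "data": {"rows": "0 0 0.002 0 0.038\n0 0 0.002 0 0.035\n0 0 0.002 0 0.033\n0 0 0.002 0 0.031\n0 0 0.002 0 0.03", "grip_force": 20}}

```text
time: 6.38
ee_pos: [0.6378, 0.239, 0.0758]
tcp_rot: [180.0, 0.0, -165.2]
wrist_force: [-0.6, -0.8, 3.3]
opening: 0.0303
grasp_force: 2.1
```

Emit:
{"op": "move_tool", "data": {"rows": "0 0 0 0 0.03\n0 0 0 0 0.03"}}

```text
time: 6.55
ee_pos: [0.6379, 0.239, 0.0756]
tcp_rot: [180.0, 0.0, -165.2]
wrist_force: [0.2, 0.5, 2.9]
opening: 0.0302
grasp_force: 2.1
```

Create tips.py:
```python
from h import *
import cv2,sys
i=bot.camera_info("wrist");im=bot.camera("wrist");cv2.imwrite(f"pics/{sys.argv[1]}.png",im)
cv2.imwrite(f"pics/{sys.argv[1]}c.png",cv2.resize(im[130:330,220:420],None,fx=3,fy=3,interpolation=cv2.INTER_CUBIC))
g=cv2.cvtColor(im,cv2.COLOR_BGR2GRAY)[130:220,265:375]
m=(g<130).astype(np.uint8)
n,l,s,c=cv2.connectedComponentsWithStats(m)
for k in range(1,n):
    if s[k,4]>15 : 
        x,y,w,h,A=s[k]
        if x>0 and x+w<110: print("blob",(265+x,130+y,w,h,A),"c",c[k]+[265,130])
for r in (148,150,152):
    row=g[r-130]; d=np.where(row<130)[0]+265; print(r,d)
o=bot.get_obs();print(o["time"],o["opening"],o["grasp_force"],o["wrist_force"]);st()
```

```bash
python3 tips.py w5
```

```text
blob (np.int32(301), np.int32(138), np.int32(3), np.int32(23), np.int32(69)) c [302. 149.]
blob (np.int32(333), np.int32(138), np.int32(3), np.int32(24), np.int32(69)) c [334.04347826 149.95652174]
blob (np.int32(283), np.int32(145), np.int32(16), np.int32(75), np.int32(485)) c [290.52783505 183.83298969]
blob (np.int32(340), np.int32(145), np.int32(14), np.int32(75), np.int32(493)) c [346.43610548 183.82758621]
blob (np.int32(309), np.int32(176), np.int32(3), np.int32(22), np.int32(66)) c [310.  186.5]
blob (np.int32(324), np.int32(176), np.int32(4), np.int32(22), np.int32(67)) c [325.97014925 186.6119403 ]
148 [265 266 267 268 269 293 294 295 296 297 298 301 302 303 333 334 335 340
 341 342 343 344 345 367 368 369 370 371 372 373 374]
150 [265 266 267 268 269 270 293 294 295 296 297 301 302 303 333 334 335 340
 341 342 343 344 345 367 368 369 370 371 372 373 374]
152 [265 266 267 268 269 270 292 293 294 295 296 297 301 302 303 333 334 335
 340 341 342 343 344 345 367 368 369 370 371 372 373 374]
6.6 0.030295948679998397 2.0827799164032967 [0.74516474 0.28150822 2.95015386]
axis 0.6776 0.0694 0.0755
```

Emit:
{"op": "move_tool", "data": {"rows": "0 0 0 0 0.029\n0 0 0 0 0.028\n0 0 0 0 0.027\n0 0 0 0 0.0262\n0 0 0 0 0.0262"}}

```text
time: 7.02
ee_pos: [0.6377, 0.239, 0.0755]
tcp_rot: [180.0, 0.0, -165.2]
wrist_force: [-0.3, -0.4, 5.9]
opening: 0.0265
grasp_force: 3.2
```

Emit:
{"op": "move_tool", "data": {"rows": "0 0 0 0 0.0262\n0 0 0 0 0.0262"}}

```text
time: 7.18
ee_pos: [0.6377, 0.239, 0.0755]
tcp_rot: [-180.0, 0.0, -165.2]
wrist_force: [-0.2, 0.3, 5.2]
opening: 0.0266
grasp_force: 3.2
```

```bash
python3 tips.py w6
```

```text
blob (np.int32(288), np.int32(138), np.int32(17), np.int32(82), np.int32(512)) c [296.20703125 181.77734375]
blob (np.int32(333), np.int32(138), np.int32(16), np.int32(82), np.int32(535)) c [340.48037383 180.70280374]
blob (np.int32(309), np.int32(176), np.int32(3), np.int32(23), np.int32(69)) c [310. 187.]
blob (np.int32(324), np.int32(176), np.int32(4), np.int32(23), np.int32(71)) c [325.94366197 187.26760563]
148 [265 266 267 268 269 299 300 301 302 303 304 333 334 335 336 337 338 339
 367 368 369 370 371 372 373 374]
150 [265 266 267 268 269 270 298 299 300 301 302 303 333 334 335 336 337 338
 339 367 368 369 370 371 372 373 374]
152 [265 266 267 268 269 270 298 299 300 301 302 303 333 334 335 336 337 338
 339 340 367 368 369 370 371 372 373 374]
7.2333 0.026506160450863247 3.2123693078756332 [ 0.1759231  -0.79438526  4.73095071]
axis 0.6775 0.0693 0.0755
```

View pics/w6c.png

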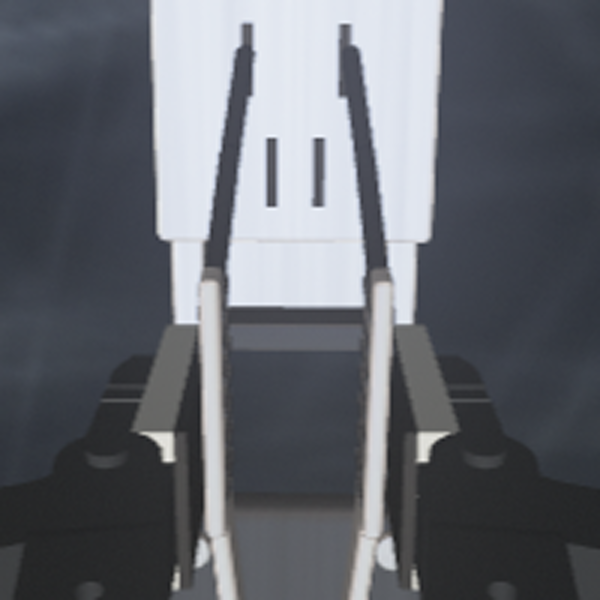

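The image-left tip is on its line (about 301.5 px against 302). The image-right one is about 1 mm wide (336.5 px against 334). I'll trim slightly.

Emit:
{"op": "move_tool", "data": {"rows": "0 -0.0004 0 0 0.0258\n0 -0.0004 0 0 0.0257\n0 -0.0004 0 0 0.0257\n0 -0.0004 0 0 0.0257\n0 -0.0004 0 0 0.0257"}}

```text
time: 7.65
ee_pos: [0.6378, 0.2387, 0.0755]
tcp_rot: [180.0, 0.0, -165.2]
wrist_force: [0.7, 0.2, 4.8]
opening: 0.0257
grasp_force: 3.3
```

Emit:
{"op": "move_tool", "data": {"rows": "0 0 0 0 0.0257\n0 0 0 0 0.0257\n0 0 0 0 0.0257\n0 0 0 0 0.0257\n0 0 0 0 0.0257"}}

```text
time: 8.07
ee_pos: [0.6378, 0.2387, 0.0755]
tcp_rot: [180.0, 0.0, -165.2]
wrist_force: [0.3, 0.1, 3.9]
opening: 0.026
grasp_force: 3.3
```

```bash
python3 tips.py w7
```

```text
blob (np.int32(289), np.int32(138), np.int32(16), np.int32(82), np.int32(509)) c [296.7956778  181.73477407]
blob (np.int32(333), np.int32(138), np.int32(16), np.int32(82), np.int32(519)) c [340.09441233 182.33911368]
blob (np.int32(310), np.int32(176), np.int32(3), np.int32(23), np.int32(62)) c [310.88709677 187.4516129 ]
blob (np.int32(325), np.int32(176), np.int32(4), np.int32(23), np.int32(63)) c [326.19047619 187.66666667]
148 [265 266 267 268 269 270 299 300 301 302 303 304 333 334 335 336 337 338
 367 368 369 370 371 372 373 374]
150 [265 266 267 268 269 270 299 300 301 302 303 304 333 334 335 336 337 338
 367 368 369 370 371 372 373 374]
152 [265 266 267 268 269 270 298 299 300 301 302 303 304 333 334 335 336 337
 338 339 367 368 369 370 371 372 373 374]
8.1167 0.02593290327896706 3.3363762125372887 [1.26033993 0.00555268 3.60830081]
axis 0.6774 0.069 0.0754
```

View pics/w7c.png

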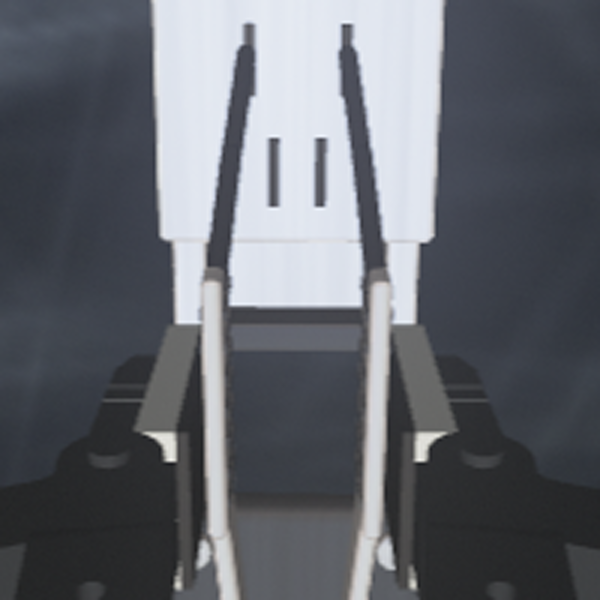

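Both tips lie over their lines, at (246,50) and (347,50) against lines at x = 249 and 347. The grip is steady at 3.3 N. I'll hold briefly and hand in.

Emit:
{"op": "move_tool", "data": {"rows": "0 0 0 0 0.0257\n0 0 0 0 0.0257\n0 0 0 0 0.0257\n0 0 0 0 0.0257\n0 0 0 0 0.0257"}}

```text
time: 8.53
ee_pos: [0.6377, 0.2387, 0.0754]
tcp_rot: [180.0, 0.0, -165.2]
wrist_force: [-0.1, 0.6, 4.8]
opening: 0.0257
grasp_force: 3.3
```

Emit:
{"op": "move_tool", "data": {"rows": "0 0 0 0 0.0257\n0 0 0 0 0.0257\n0 0 0 0 0.0257\n0 0 0 0 0.0257\n0 0 0 0 0.0257"}}

```text
time: 8.95
ee_pos: [0.6377, 0.2387, 0.0755]
tcp_rot: [180.0, 0.0, -165.2]
wrist_force: [-0.3, -0.3, 5.3]
opening: 0.0267
grasp_force: 3.3
```

```bash
python3 -c "
from workcell import bot
print(bot.job_done())"
```

```text
the job is handed in; nothing more can be done
None
```

I handed the job in at about 9 s, still squeezing at a steady 3.3 N, with the middle pair under the tips and both tips over their lines to within about 0.5 mm by the wrist camera; `job_done()` returned no verdict.

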